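Point out the uncapped sample tube and save it

TASK

One of the six sample tubes in the rack has lost its cap. Point it out to the bench camera: from above, with the fingers pointing straight down, bring the fingertips to about two centimetres over the middle of its open mouth and hold them there for about two seconds, without touching any tube or the rack and without pointing at, or passing low over, any of the capped tubes. Then press the larger of the analyser's two round keys fully down to save the record, let it spring back and move clear; leave the smaller key alone, and leave everything else lying and standing where it is.

Things in the scene. Friction and masses are not known exactly. Their poses are not given: they have to be found in the camera images.
- rack: Fixed grey plastic rack block, 140 (x) x 200 (y) x 50 mm high, with six holes 31 mm wide and 40 mm deep in two rows of three: at x = -30 and +30 mm, y = -60, 0 and +60 mm from its centre. Origin at the centre of its underside, z up. A tube stands in every hole.
- tube_open: The one tube without a cap: frosted off-white tube with a paper label band, 29 mm outside and 25 mm inside diameter, 112 mm tall, open at the top. It stands loose and upright in one of the six holes, its foot 10 mm above the bench, so that its rim is 122 mm above the bench. Origin at the centre of its underside, z up.
- mouth (a point): Centre of the open mouth of the uncapped tube, level with its rim (112 mm above the tube's origin), z up.
- tube_1: A capped tube, loose and upright in another hole of the rack: same frosted tube, 29 mm across, closed by a white ribbed screw cap 35 mm across and 18 mm high; 116 mm tall in all, its top 126 mm above the bench. Origin at the centre of its underside, z up.
- tube_2: A capped tube, loose and upright in another hole of the rack: same frosted tube, 29 mm across, closed by a white ribbed screw cap 35 mm across and 18 mm high; 116 mm tall in all, its top 126 mm above the bench. Origin at the centre of its underside, z up.
- tube_3: A capped tube, loose and upright in another hole of the rack: same frosted tube, 29 mm across, closed by a white ribbed screw cap 35 mm across and 18 mm high; 116 mm tall in all, its top 126 mm above the bench. Origin at the centre of its underside, z up.
- tube_4: A capped tube, loose and upright in another hole of the rack: same frosted tube, 29 mm across, closed by a white ribbed screw cap 35 mm across and 18 mm high; 116 mm tall in all, its top 126 mm above the bench. Origin at the centre of its underside, z up.
- tube_5: A capped tube, loose and upright in another hole of the rack: same frosted tube, 29 mm across, closed by a white ribbed screw cap 35 mm across and 18 mm high; 116 mm tall in all, its top 126 mm above the bench. Origin at the centre of its underside, z up.
- analyser: Fixed black bench-top analyser, 300 (x) x 300 (y) mm, its front facing -x of its own frame. Origin at the centre of its footprint on the bench, z up. In front a flat ledge 60 mm high, 65 mm deep (x from -150 to -85 mm), with two white round keys side by side on it; behind the ledge a screen slopes up away from the robot at 37 degrees to a rear housing 168 mm high.
- save_key_top (a point): Centre of the top face of the larger round key (34 mm across), at x = -120, y = +50 mm of the analyser's frame; 82 mm above the bench at rest; it moves down with the key. The key stands 10 mm proud of a fixed grey collar 50 mm across.
- save_key (a joint): Travel of the larger key: 0 m at rest, 0.006 m fully down (straight down, spring return: starts to move at 1.5 N, 5 N when fully down, then a hard stop).
- small_key_top (a point): Centre of the top face of the smaller round key (18 mm across), at x = -120, y = -50 mm of the analyser's frame, 82 mm above the bench. Not to be pressed.
- small_key (a joint): Travel of the smaller key: 0 m at rest, 0.006 m fully down.
- cap: Bystander: the lost white screw cap, 35 mm across, 18 mm high, lying on the bench on the robot's side of the rack. Origin at the centre of its underside.
- pen: Bystander: grey marker pen with black cap, 130 mm long, 16 mm thick, lying on the bench along its own y axis. Origin under its middle.
- tip_box: Bystander: closed box of pipette tips, 82 x 117 x 66 mm, grey with a white lid, on the bench beyond the rack. Origin at the centre of its underside.
Things that resemble listed ones, but are neither listed nor needed, are in the scene too. Leave any orange or pink look-alike of the tube_1 alone.

How it is judged:
On the way, in this order (a step that is already met when the one before it is completed fails the run):
1. the fingers point straight down at the open mouth from just above it and dwell there (horizontal distance between the grasp point and mouth below 0.015 m and z of the grasp point in the frame of mouth between 0.02 and 0.065 m and (angle between the grasp point's own z axis and vertical above 2.62 rad or angle between the grasp point's own z axis and vertical below 0.52 rad) and contact force between the fingers and anything else below 0.2 N), for 1.5 s.
2. the larger key is pressed down (value of joint save_key above 0.0048 m), for 0.05 s.
At the end, for the whole second after the job is handed in: After the dwell (1.5 s; TCP within 15 mm sideways of the mouth, 20 to 65 mm above it, nothing touched) and the press (4.8 mm), both keys are up within 1.5 mm, all tubes upright in their holes (within 8 mm, 0.12 rad), cap, pen and tip box where they were (15 mm), all at rest (value of joint each of save_key, small_key below 0.0015 m and distance of each of tube_open, tube_1, tube_2, tube_3, tube_4, tube_5 from where it was at the start of the episode below 0.008 m and angle between each of tube_open, tube_1, tube_2, tube_3, tube_4, tube_5's own z axis and vertical below 0.12 rad and linear speed of each of tube_open, tube_1, tube_2, tube_3, tube_4, tube_5, cap, pen, tip_box below 0.02 m/s and distance of each of cap, pen, tip_box from where it was at the start of the episode below 0.015 m).
It fails at once if a tube or the rack is touched (over 0.3 N) (contact force between any of the fingers, the arm and tube_open above 0.3 N or contact force between any of the fingers, the arm and tube_1 above 0.3 N or contact force between any of the fingers, the arm and tube_2 above 0.3 N or contact force between any of the fingers, the arm and tube_3 above 0.3 N or contact force between any of the fingers, the arm and tube_4 above 0.3 N or contact force between any of the fingers, the arm and tube_5 above 0.3 N or contact force between any of the fingers, the arm and rack above 0.3 N).
It fails at once if a capped tube is pointed at or passed low over (TCP within 20 mm sideways of its axis and less than 70 mm above its cap) ((horizontal distance between the grasp point and tube_1 below 0.02 m and z of the grasp point in the frame of tube_1 below 0.186 m) or (horizontal distance between the grasp point and tube_2 below 0.02 m and z of the grasp point in the frame of tube_2 below 0.186 m) or (horizontal distance between the grasp point and tube_3 below 0.02 m and z of the grasp point in the frame of tube_3 below 0.186 m) or (horizontal distance between the grasp point and tube_4 below 0.02 m and z of the grasp point in the frame of tube_4 below 0.186 m) or (horizontal distance between the grasp point and tube_5 below 0.02 m and z of the grasp point in the frame of tube_5 below 0.186 m)).
It fails at once if a tube is lifted or shifted (over 8 mm) (distance of any of tube_open, tube_1, tube_2, tube_3, tube_4, tube_5 from where it was at the start of the episode above 0.008 m).
It fails at once if the smaller key is pressed (over 2 mm) (value of joint small_key above 0.002 m).
It fails at once if the cap, pen or tip box is disturbed (over 15 mm) (distance of any of cap, pen, tip_box from where it was at the start of the episode above 0.015 m).
It also fails if it takes over 42 s, if anything falls off the work surface, if the arm or the gripper's body presses on something with over 40 N, if the wrist force passes 120 N, or if a joint passes its speed limit or range.

ROBOT

A 7-joint arm with a two-finger parallel gripper is mounted at the origin on the work surface. World frame = base frame: x ahead of the robot, y to its left, z up, the work surface at z = 0. Lengths are in m, angles in rad, forces in N, time in s.
With the tool pointing down it reaches from about 0.4 to 0.85 m from the base axis. Payload 4.5 kg.
Tool frame: the origin (TCP) lies between the finger pads, 19 mm behind the fingertips; this is the grasp point; z points along the fingers, y is the line along which they close (so a half turn about z gives the same grasp; the last joint's range is limited). The gripper opens to 85 mm and grips with 20 to 120 N. Pads are 22 mm wide; open, the fingers measure 114 mm over their backs; the gripper's body (76 mm by 85 mm) begins 54 mm behind the grasp point. The pads swing forward as they close: fully open they stand 13 mm farther back than shut.
Start: joints at [1.342, 0.689, -0.195, 1.565, 0.157, 0.902, -0.215], TCP at [0.162, -0.604, 0.25] pointing down, gripper open.
Joint ranges: [-3.01, 3.01], [-0.46, 2.08], [-1.47, 1.51], [0.13, 2.56], [-1, 4.14], [0.04, 2.09], [-2.66, 2.66]. Speed limits (rad/s): [2.57, 2.57, 3.14, 3.14, 3.14, 3.14, 3.14].

INTERFACE

Orientations are given as a unit quaternion [x, y, z, w].
In Python, from plant import bot gives the robot as it stands. The module is installed in compiled form; this text tells all that it offers.
- The arm moves only by the tool jog_arm, never from a script. Its argument "steps" is a list of rows, each a list of 2 entries, a list of its own where there are three numbers: the shift along the tool's x, y, z in mm, then the turn about the tool's z in rad. In form: [[[tx, ty, tz], twist], ...]. A call has 1 to 5 rows; each row is the pose to reach, as a shift and turn from the pose commanded when the call began, along the tool's axes at that moment; what a row does not reach only later rows make up. A row lasts 1/8 s, in which the tool goes at most 62.5 mm and 10.7 degrees, less where a joint would pass 70% of its speed; a pose out of reach is approached as far as the arm can. A call with a gripper value outside its range is refused whole. "fingers" is the opening, from 0 (shut) to 1 (fully open), set as the call begins (left out, the last holds). The fingers move at their own pace and stop on an object; "grip_force" is the grip in N (left out, the last holds). Time passes only in rows, so rows that repeat a pose let the fingers close. It gives the time, the measured TCP pose, the force, the opening and the grip force at its end, in the units of the state.
- bot.state(): the state, without advancing time (a new reading comes with each control period).
- bot.camera(name): name is "scene" or "top" or "wrist"; returns a dict with "img" (420x560x3 uint8, red, green, blue), "fx", "fy", "cx", "cy" (pixels), "k1" (the pictures are not rectified: a ray, as slopes to the right and down, at radius r is drawn at 1 + k1 r^2 times it, then the intrinsics apply), "R" (3x3) and "t" (3): a world point X has camera coordinates R X + t. Camera axes: x right, y down, z forward; pixel columns grow to the right and rows downward; lengths in m; the calibration is good to about 2 mm. A picture is of the moment at which its call begins. There is no depth.
- bot.finish_job(): hands the job in; it is judged then, once.
The state is a dict: "time": time; "joints": joint angles; "joint_velocities": joint speeds; "effort": joint torques, N m; "tool_pos": TCP position; "eef_rot": TCP orientation; "contact_force": force on the tool from outside, world axes, zero at the start; "ft_torque": the same for the moment, N m; "width": finger opening in m; "grasp_force": force on a finger pad.
Only numpy, scipy, OpenCV 4.12 (cv2) and the standard library are available. Lean on these libraries where they do the work, as an engineer would, in place of code of your own. Each camera call takes 0.05 s, during which the arm holds its last target. There are 200 camera calls.

## Working session

There is one attempt and no reset: what is moved stays moved. The work goes in short steps, Python scripts to look and compute and a tool call to move; the robot and the scene stay as the last step left them, time stands still between calls to the robot, and variables do not carry over. Pictures are saved under pics/ and viewed, at most 10 in all, crops included, and the job is handed in when it is done.

Besides the shell and the picture viewer there is one more tool, called after ">>>" as name(argument=value, ...), one argument or row to a line, values as JSON. jog_arm: Moves the arm, as the interface text tells. Its arguments: {"type":"object","properties":{"steps":{"type":"array"},"fingers":{"type":"number"},"grip_force":{"type":"number"}},"required":["steps"]}

```bash
mkdir -p pics
cat > h.py <<'E'
import numpy as np, cv2
from plant import bot
def ray(c,u,v):
    K=np.array([[c["fx"],0,c["cx"]],[0,c["fy"],c["cy"]],[0,0,1]])
    d=np.array([(u-c["cx"])/c["fx"],(v-c["cy"])/c["fy"]]); s=d.copy()
    for _ in range(30): s=d/(1+c["k1"]*(s@s))
    R=np.array(c["R"]);t=np.array(c["t"])
    return -R.T@t, R.T@np.r_[s,1]
def onz(c,u,v,z):
    o,d=ray(c,u,v); return o+d*(z-o[2])/d[2]
def proj(c,X):
    p=np.array(c["R"])@np.array(X)+np.array(c["t"]); s=p[:2]/p[2]; s=s*(1+c["k1"]*(s@s))
    return s*[c["fx"],c["fy"]]+[c["cx"],c["cy"]]
E
python3 - <<'E'
from h import *
import pickle
C={}
for n in("top","scene"):
    C[n]=bot.camera(n); cv2.imwrite(f"pics/{n}0.png",C[n]["img"][:,:,::-1])
    c=C[n];print(n,-np.array(c["R"]).T@np.array(c["t"]),c["fx"],c["k1"])
pickle.dump(C,open("C.pkl","wb"))
s=bot.state();print(s["time"],s["tool_pos"],s["eef_rot"],s["width"])
E
```

```text
top [ 0.47923308 -0.03424974  0.93374834] 414.15827850847427 0.0077987967057573234
scene [0.96041866 0.57872653 1.29534834] 544.2970558298522 -0.08591208373773261
0.1 [ 0.16216606 -0.60300899  0.24923931] [ 9.91377121e-01  1.31036868e-01 -1.71814474e-04 -8.44389645e-04] 0.0856643893901179
```

View pics/top0.png

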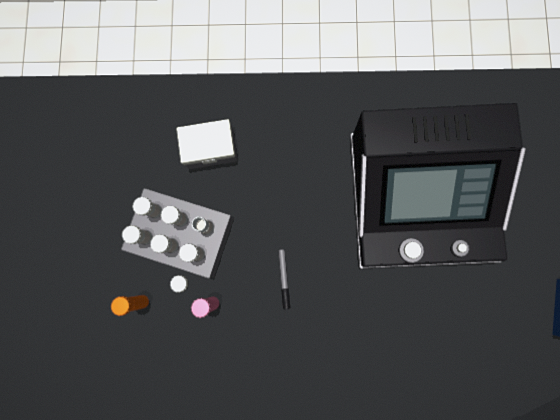

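View pics/scene0.png

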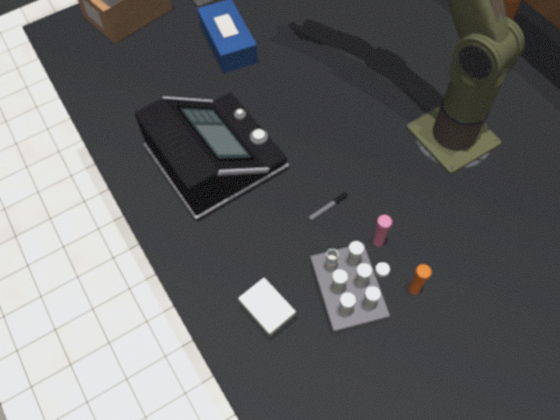

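The top view shows six white tubes in the rack. Capped: (142,206), (170,215), (131,235), (159,243), (188,253). Ring-like and open: (200,225). The lookalikes are the orange tube at (120,306), the pink tube at (200,308) and the loose cap at (178,284). The larger key is at (412,250) and the smaller at (460,248). The scene view agrees, with the open ring at (332,257). I'll check that choice in a close crop.

Run:
```python
from h import *
import pickle
C=pickle.load(open("C.pkl","rb"));c=C["top"];im=c["img"][:,:,::-1]
a=cv2.resize(im[180:285,110:240],None,fx=3,fy=4,interpolation=2)[:400]
a=cv2.resize(im[185:285,115:240],(500,400),interpolation=2)
b=cv2.resize(im[225:275,385:485],(500,250)[0:2],interpolation=2)
cv2.imwrite("pics/crop.png",np.vstack([a,b[:190]]))
for n,(u,v),z in[("open",(200,225),.122),("c1",(142,206),.126),("c2",(170,215),.126),("c3",(131,235),.126),("c4",(159,243),.126),("c5",(188,253),.126),("save",(412,250),.082),("small",(460.5,248),.082),("pink",(200,308),.126),("pen",(284,278),.01),("pinktop?",(200,308),.1)]:
    print(n,onz(c,u,v,z).round(4))
print("scene open",onz(C["scene"],332,255,.122),"save",onz(C["scene"],259,135,.082))
```

```text
open [0.5675 0.1634 0.122 ]
c1 [0.6059 0.2795 0.126 ]
c2 [0.5874 0.2228 0.126 ]
c3 [0.5482 0.2986 0.126 ]
c4 [0.5321 0.2424 0.126 ]
c5 [0.5123 0.1845 0.126 ]
save [ 0.5179 -0.2618  0.082 ]
small [ 0.5215 -0.3594  0.082 ]
pink [0.4073 0.1581 0.126 ]
pen [0.4611 0.0015 0.01  ]
pinktop? [0.405  0.1643 0.1   ]
scene open [0.57408964 0.17240986 0.122     ] save [ 0.52099411 -0.25432573  0.082     ]
```

View pics/crop.png

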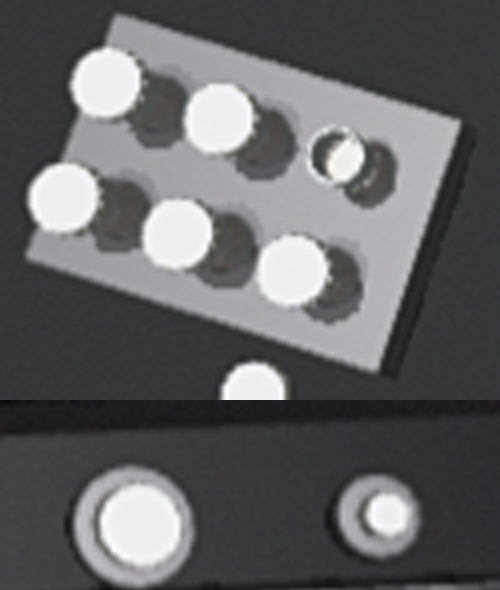

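The crop confirms it: the only ring with a dark bore is the rack's corner tube at (199,223.5), roughly (0.570, 0.165). The save key is at (413,250). I'll move there high up, with the fingers shut.

>>> jog_arm(
  steps=[
    [[37,-27,-4],0],
    [[74,-53,-8],0],
    [[111,-80,-12],0],
    [[148,-106,-16],0],
    [[185,-133,-20],0],
  ],
  fingers=0,
)

```text
time: 0.72
tool_pos: [0.3072, -0.4257, 0.2699]
eef_rot: [0.991, 0.131, -0.0, -0.0]
contact_force: [0.9, 0.2, 0.3]
width: -0.0001
grasp_force: 0.0
```

>>> jog_arm(
  steps=[
    [[37,-27,0],0],
    [[74,-53,0],0],
    [[111,-80,0],0],
    [[148,-106,0],0],
    [[185,-133,0],0],
  ],
)

```text
time: 1.35
tool_pos: [0.4512, -0.2494, 0.2698]
eef_rot: [0.991, 0.131, -0.0, -0.0]
contact_force: [1.4, -0.5, -0.4]
width: -0.0001
grasp_force: 0.0
```

```bash
cat >> h.py <<'E'
from scipy.spatial.transform import Rotation as Ro
def go(T):
    s=bot.state();M=Ro.from_quat(s["eef_rot"]).as_matrix()
    print(s["time"],np.round(s["tool_pos"],4),"z",M[:,2].round(3),"j",np.round(s["joints"],2),"F",np.round(s["contact_force"],2),"shift mm",(M.T@(np.array(T)-s["tool_pos"])*1000).round(1))
E
python3 -c "
from h import *
go([.57,.165,.25])"
```

```text
1.35 [ 0.4512 -0.2494  0.2698] z [-0.  0. -1.] j [ 0.53  0.52 -0.17  1.87  0.12  0.76 -1.02] F [ 1.39 -0.54 -0.44] shift mm [ 222.3 -369.3   19.7]
```

>>> jog_arm(
  steps=[
    [[22,-37,2],0],
    [[44,-74,4],0],
    [[66,-111,6],0],
    [[88,-148,8],0],
    [[110,-184,10],0],
  ],
)

```text
time: 1.98
tool_pos: [0.509, -0.0429, 0.2597]
eef_rot: [0.991, 0.131, -0.0, 0.0]
contact_force: [0.9, -0.3, 0.0]
width: 0.0001
grasp_force: 0.0
```

>>> jog_arm(
  steps=[
    [[22,-37,2],0],
    [[44,-74,4],0],
    [[66,-111,6],0],
    [[88,-148,8],0],
    [[112,-185,10],0],
  ],
)

```text
time: 2.6
tool_pos: [0.569, 0.1646, 0.2495]
eef_rot: [0.991, 0.131, -0.0, 0.0]
contact_force: [0.8, -0.2, 1.1]
width: 0.0002
grasp_force: 0.0
```

```bash
python3 -c "
from h import *
go([.57,.165,.163])
w=bot.camera('wrist');cv2.imwrite('pics/w1.png',w['img'][:,:,::-1])
print(proj(w,[.57,.165,.122]))"
```

```text
2.6 [0.569  0.1646 0.2495] z [-0.001 -0.001 -1.   ] j [-0.29  0.64 -0.12  1.67  0.1   0.84 -1.76] F [ 0.77 -0.16  1.12] shift mm [ 1.1 -0.1 86.5]
[278.28870766 204.42102389]
```

View pics/w1.png

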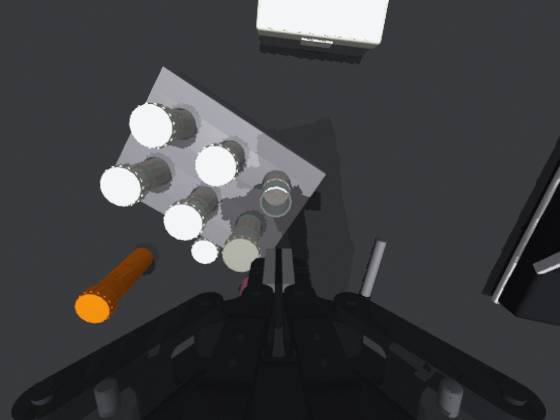

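The wrist view shows the open mouth ring at about (276,202). The predicted pixel was (278,204), so my estimate holds to 2 mm or so. I'll descend straight down and dwell.

>>> jog_arm(
  steps=[
    [[0,0,20],0],
    [[0,0,40],0],
    [[0,0,60],0],
    [[0,0,76],0],
    [[0,0,86],0],
  ],
)

```text
time: 3.28
tool_pos: [0.5687, 0.1632, 0.163]
eef_rot: [0.991, 0.131, -0.001, 0.0]
contact_force: [0.8, 0.7, -0.0]
width: -0.0001
grasp_force: 0.0
```

>>> jog_arm(
  steps=[
    [[0,0,0],0],
    [[0,0,0],0],
    [[0,0,0],0],
    [[0,0,0],0],
    [[0,0,0],0],
  ],
)

```text
time: 3.9
tool_pos: [0.5692, 0.1635, 0.1642]
eef_rot: [0.991, 0.131, 0.0, -0.0]
contact_force: [-0.2, 0.3, -1.0]
width: -0.0002
grasp_force: 0.0
```

>>> jog_arm(
  steps=[
    [[0,0,0],0],
    [[0,0,0],0],
    [[0,0,0],0],
    [[0,0,0],0],
    [[0,0,0],0],
  ],
)

```text
time: 4.53
tool_pos: [0.5691, 0.1635, 0.164]
eef_rot: [0.991, 0.131, 0.0, 0.0]
contact_force: [0.1, 0.8, 0.4]
width: -0.0001
grasp_force: 0.0
```

```bash
python3 -c "
from h import *
go([.57,.165,.163])
w=bot.camera('wrist');cv2.imwrite('pics/w2.png',w['img'][:,:,::-1])
print(proj(w,[.57,.165,.122]))"
```

```text
4.525 [0.5691 0.1635 0.164 ] z [ 0. -0. -1.] j [-0.3   0.76 -0.11  1.75  0.12  0.64 -1.78] F [0.11 0.85 0.4 ] shift mm [ 1.3 -1.3  1. ]
[276.58351558 243.63569316]
```

View pics/w2.png

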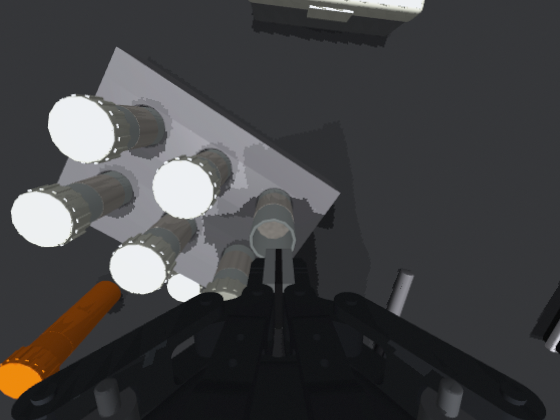

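The wrist view shows the mouth ring at about (272,238), 3–4 mm from where I expected it. I'll centre by that much and complete the dwell.

>>> jog_arm(
  steps=[
    [[4,-2,0],0],
    [[4,-2,0],0],
    [[4,-2,0],0],
    [[4,-2,0],0],
    [[4,-2,0],0],
  ],
)

```text
time: 5.2
tool_pos: [0.5724, 0.1663, 0.164]
eef_rot: [0.991, 0.131, -0.0, 0.0]
contact_force: [-0.1, 0.6, -0.3]
width: 0.0002
grasp_force: 0.0
```

>>> jog_arm(
  steps=[
    [[0,0,0],0],
    [[0,0,0],0],
    [[0,0,0],0],
    [[0,0,0],0],
    [[0,0,0],0],
  ],
)

```text
time: 5.82
tool_pos: [0.5724, 0.1664, 0.164]
eef_rot: [0.991, 0.131, 0.0, 0.0]
contact_force: [0.0, 0.2, 0.7]
width: 0.0003
grasp_force: 0.0
```

>>> jog_arm(
  steps=[
    [[0,0,0],0],
    [[0,0,0],0],
    [[0,0,0],0],
    [[0,0,0],0],
    [[0,0,0],0],
  ],
)

```text
time: 6.45
tool_pos: [0.5724, 0.1664, 0.164]
eef_rot: [0.991, 0.131, 0.0, 0.0]
contact_force: [0.3, 0.5, 0.3]
width: 0.0001
grasp_force: 0.0
```

>>> jog_arm(
  steps=[
    [[0,0,0],0],
    [[0,0,0],0],
    [[0,0,0],0],
    [[0,0,0],0],
    [[0,0,0],0],
  ],
)

```text
time: 7.08
tool_pos: [0.5724, 0.1664, 0.164]
eef_rot: [0.991, 0.131, 0.0, 0.0]
contact_force: [0.2, -0.2, 0.2]
width: 0.0
grasp_force: 0.0
```

>>> jog_arm(
  steps=[
    [[0,0,-20],0],
    [[0,0,-40],0],
    [[0,0,-60],0],
    [[0,0,-80],0],
    [[0,0,-100],0],
  ],
)

```text
time: 7.7
tool_pos: [0.5723, 0.1663, 0.2646]
eef_rot: [0.991, 0.131, -0.0, 0.0]
contact_force: [1.2, 0.3, -0.3]
width: 0.0
grasp_force: 0.0
```

```bash
python3 -c "
from h import *
import pickle
print(onz(pickle.load(open('C.pkl','rb'))['top'],413,250,.082))
go([.518,-.263,.264])"
```

```text
[ 0.51786676 -0.2638135   0.082     ]
7.7 [0.5723 0.1663 0.2646] z [-0. -0. -1.] j [-0.29  0.63 -0.12  1.64  0.1   0.88 -1.76] F [ 1.2   0.32 -0.33] shift mm [-164.   400.5    0.7]
```

>>> jog_arm(
  steps=[
    [[-16,40,0],0],
    [[-33,80,0],0],
    [[-49,120,0],0],
    [[-66,160,0],0],
    [[-82,200,0],0],
  ],
)

```text
time: 8.32
tool_pos: [0.5449, -0.0494, 0.2641]
eef_rot: [0.991, 0.131, 0.0, 0.0]
contact_force: [1.3, -0.5, 0.2]
width: -0.0003
grasp_force: 0.0
```

>>> jog_arm(
  steps=[
    [[-16,40,20],0],
    [[-33,80,40],0],
    [[-49,120,60],0],
    [[-66,160,80],0],
    [[-82,200,100],0],
  ],
)

```text
time: 8.95
tool_pos: [0.5178, -0.2639, 0.1634]
eef_rot: [0.991, 0.131, 0.0, 0.0]
contact_force: [0.4, 0.1, 0.5]
width: -0.0001
grasp_force: 0.0
```

```bash
python3 -c "
from h import *
go([.518,-.263,.13])
w=bot.camera('wrist');cv2.imwrite('pics/w3.png',w['img'][:,:,::-1])
print(proj(w,[.518,-.263,.082]))"
```

```text
8.95 [ 0.5178 -0.2639  0.1634] z [ 0. -0. -1.] j [ 0.48  0.75 -0.15  1.78  0.18  0.63 -1.09] F [0.37 0.13 0.55] shift mm [ 0.5 -0.8 33.4]
[277.46858333 222.94506534]
```

View pics/w3.png

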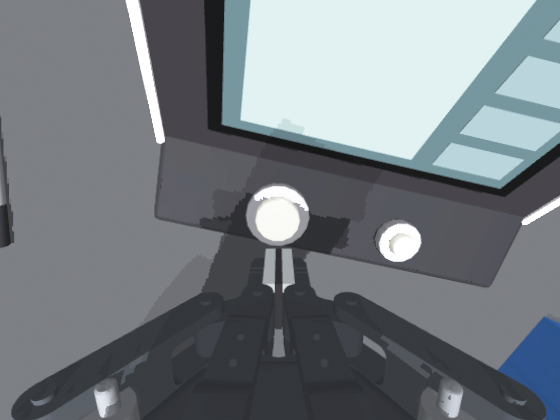

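The wrist view shows the large key top at (277,219), with (277,223) predicted, so I'll shift about 3 mm forward. The small key is well clear at (402,243).

>>> jog_arm(
  steps=[
    [[2,0,20],0],
    [[3,0,35],0],
    [[3,0,46],0],
    [[3,0,54],0],
    [[3,0,58],0],
  ],
)

```text
time: 9.62
tool_pos: [0.5209, -0.2614, 0.1057]
eef_rot: [0.991, 0.131, -0.0, 0.0]
contact_force: [0.7, -0.4, 0.8]
width: -0.0
grasp_force: 0.0
```

>>> jog_arm(
  steps=[
    [[0,0,2],0],
    [[0,0,4],0],
    [[0,0,6],0],
    [[0,0,8],0],
    [[0,0,8],0],
  ],
)

```text
time: 10.25
tool_pos: [0.5211, -0.2618, 0.0982]
eef_rot: [0.991, 0.131, 0.0, 0.0]
contact_force: [-0.5, 1.5, 2.7]
width: 0.0001
grasp_force: 1.4
```

Contact shows about 2.7 N at z 0.098, so the key has started moving.

>>> jog_arm(
  steps=[
    [[0,0,1],0],
    [[0,0,2],0],
    [[0,0,3],0],
    [[0,0,4],0],
    [[0,0,4],0],
  ],
)

```text
time: 10.88
tool_pos: [0.5211, -0.2618, 0.0948]
eef_rot: [0.991, 0.131, 0.0, 0.0]
contact_force: [-1.2, 0.5, 9.5]
width: 0.0001
grasp_force: 4.9
```

9.5 N is above the 5 N needed, so it's on the hard stop. I'll push 1 mm more and hold, then release.

>>> jog_arm(
  steps=[
    [[0,0,1],0],
    [[0,0,1],0],
    [[0,0,1],0],
    [[0,0,1],0],
  ],
)

```text
time: 11.38
tool_pos: [0.5211, -0.2618, 0.0946]
eef_rot: [0.991, 0.131, 0.0, 0.0]
contact_force: [-2.6, 0.8, 16.4]
width: -0.0001
grasp_force: 8.4
```

>>> jog_arm(
  steps=[
    [[0,0,-5],0],
    [[0,0,-15],0],
    [[0,0,-35],0],
    [[0,0,-65],0],
    [[0,0,-100],0],
  ],
)

```text
time: 12.0
tool_pos: [0.52, -0.2613, 0.1933]
eef_rot: [0.991, 0.131, -0.001, -0.001]
contact_force: [0.6, -0.5, -0.3]
width: -0.0005
grasp_force: 0.0
```

>>> jog_arm(
  steps=[
    [[-20,0,-20],0],
    [[-40,0,-40],0],
    [[-60,0,-50],0],
    [[-60,0,-50],0],
    [[-60,0,-50],0],
  ],
)

```text
time: 12.62
tool_pos: [0.4633, -0.2768, 0.2424]
eef_rot: [0.991, 0.131, 0.0, -0.0]
contact_force: [0.4, -0.1, -0.2]
width: -0.0001
grasp_force: 0.0
```

```bash
python3 -c "
from h import *
go([.518,-.263,.2])
w=bot.camera('scene')['img'][:,:,::-1];cv2.imwrite('pics/s2.png',w)"
```

```text
12.625 [ 0.4633 -0.2768  0.2424] z [-0.     0.001 -1.   ] j [ 0.57  0.59 -0.19  1.83  0.16  0.74 -1.01] F [ 0.35 -0.12 -0.2 ] shift mm [56.4  1.  42.4]
```

View pics/s2.png

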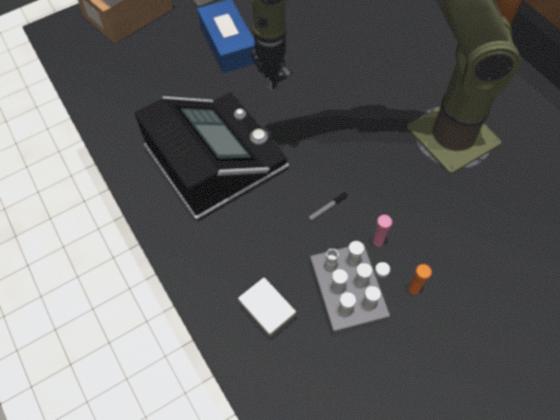

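The scene view shows everything where it was: the open tube at (332,257), the key at (259,135) and the arm clear. I'm handing the job in.

```bash
python3 -c "
from plant import bot
print(bot.finish_job())"
```

```text
the job is handed in; nothing more can be done
None
```

I held the fingertips about 2 cm over the open tube's mouth for over two seconds, pressed the larger key to its stop and released it, then moved clear and handed the job in; the final picture shows nothing else moved, but no verdict came back.

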